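# Find the rolling pin that the curved scraper fits

### The job

The bamboo scraper on the chapati board has a hollow edge cut for just one of the three steel rolling pins lying in the stand. Try it gently on the barrels until you find the one on which it beds all along its curve without rocking, press it lightly down there (about half a kilo) for a moment, and leave it sitting upright on that barrel. Never press its edge hard (three kilos is too much) and leave the other kitchen things where they are.

Things in the scene. Friction and masses are not known exactly. Their poses are not given: they have to be found in the camera images.
- scraper: loose bamboo scraper, 0.1 to 0.15 kg, upright on the board, hollow edge down. x runs across the hollow, y along the hollow's axis (to lie along the pin), z up. Origin: centre of its underside, in the plane of its two flat toes. Edge block 62 (x) by 36 (y) mm, z = 0 to 23 mm; on it an upright grip 26 (x) by 24 (y) mm, z = 23 to 70 mm, to be pinched by its sides
- scraper_edge: edge block of the scraper, rigidly part of it (same origin and axes). Its underside is hollowed to an arc of radius 25.4 mm spanning 120 degrees (44 mm wide at the toes); the crown of the hollow is at z = 12.7 mm. It may be loaded with 30 N at most, so touch down at 10 mm/s or slower (both are hard); the fingers hold the grip, not this block
- scraper_center (a point): centre of curvature of the scraper's hollow: 12.7 mm below the toes, on the scraper's z axis. It lies on the pin's axis (within a millimetre) when the scraper is truly bedded on the pin it fits
- scraper_grip (a point): middle of the scraper's grip, 47 mm above the toes; with the TCP here the fingertips clear the edge block
- stand: fixed bamboo stand, 300 (x) by 280 (y) mm, origin under its centre. Three steel rolling pins lie fixed in it along its y axis, 95 mm apart along x, their axes all 75 mm above the counter. Barrels 180 mm long, plastic grips beyond their ends (314 mm over all); grips and end rails reach no higher than 90 mm. Barrels measure 44, 50 and 56 mm across, in an order that changes and is not told
- place_0 (a point): middle of the barrel, on its axis, of the pin at the -x end of the stand; axes as the stand. Whichever the place, the scraper fits the 50 mm barrel; on the 44 mm one it sits 3 mm lower and rocks, on the 56 mm one it hangs on its toes about 5 mm higher
- place_1 (a point): the same for the middle pin
- place_2 (a point): the same for the pin at the +x end of the stand
- board: fixed thick bamboo chapati board, 210 by 240 mm, 28 mm thick, origin under its centre
- canister: bystander: glass canister with bamboo lid, 94 mm across, 138 mm high, origin under its centre
- dispenser: bystander: white plastic push dispenser, 70 mm across, 168 mm high, origin under its centre
- spatula: bystander: teal silicone spatula with bamboo handle, 270 mm long, lying on the counter, origin near its middle
Mind the look-alikes: they are no part of the job. Of the things like the scraper, leave any that is yellow; of the rest the larger one is meant.

How it is judged:
By the outcome, as a careful person would: the job done as asked, in the order asked, and still so for the second after the job is handed in, with the robot touching nothing.
It also fails if it takes over 67 s, if anything falls off the work surface, if the arm or the gripper's body presses on something with over 40 N, if the wrist force passes 120 N, or if a joint passes its speed limit or range.

### The arm

A 6-joint arm with a two-finger parallel gripper is mounted at the origin on the work surface. World frame = base frame: x ahead of the robot, y to its left, z up, the work surface at z = 0. Lengths are in mm, angles in rad, forces in N, time in s.
With the tool pointing down it reaches from about 325 to 850 mm from the base axis. Payload 4.4 kg.
Tool frame: the origin (TCP) lies between the finger pads, 19 mm behind the fingertips; this is the grasp point; z points along the fingers, y is the line along which they close (so a half turn about z gives the same grasp; the last joint's range is limited). The gripper opens to 94 mm and grips with 3 to 60 N. Pads are 16 mm wide; open, the fingers measure 119 mm over their backs; the gripper's body (75 mm by 177 mm) begins 78 mm behind the grasp point.
Start: joints at [-1.335, 0.207, 1.542, -0, 1.393, -0.15], TCP at [216.893, -532.527, 224.247] pointing down, gripper open.
Joint ranges: [-2.73, 2.73], [-0.86, 2.22], [0.23, 2.46], [-1.11, 4.25], [0.08, 2.63], [-2.82, 2.82]. Speed limits (rad/s): [2.79, 2.79, 3.14, 3.14, 3.14, 3.14].

### API

Orientations are given as a rotation vector (axis times angle).
In Python, from plant import sensors, camera, ctrl gives the robot as it stands.
- The arm moves only by the tool apply_moves, never from a script. Its argument "plan" is a list that holds one entry, the list of rows, each a list of 5 numbers: the closure, from -1 (fully open) to 1 (shut), then the shift along the tool's x, y, z in cm, then the turn about the tool's z in degrees. In form: [[[grip, tx, ty, tz, twist], ...]]. A call has exactly 8 rows; each row shifts and turns the commanded pose from where the row before left it, along the tool's axes as they then stand; what a row does not reach is not made up. A row lasts 1/12 s, in which the tool goes at most 41.7 mm and 7.16 degrees, less where a joint would pass 70% of its speed; a pose out of reach is approached as far as the arm can. A call with a gripper value outside its range is refused whole. The fingers move at their own pace and stop on an object; the grip force is fixed at half the most. Time passes only in rows, so rows that do not move let the fingers close, or fill a call up. It gives the time, the measured TCP pose, the force, the opening and the grip force at its end, in the units of the state.
- sensors.sense(): the state, without advancing time (a new reading comes with each control period).
- camera(name): name is "scene" or "top" or "wrist"; returns a dict with "color" (420x560x3 uint8, blue, green, red), "range_z" (420x560 float32, mm along the optical axis (not along the pixel's ray), 0 where there is no reading), "fx", "fy", "cx", "cy" (pixels), "k1" (the pictures are not rectified: a ray, as slopes to the right and down, at radius r is drawn at 1 + k1 r^2 times it, then the intrinsics apply), "cam_to_world" (4x4, takes a point from camera to world coordinates). Camera axes: x right, y down, z forward; pixel columns grow to the right and rows downward; lengths in mm; the calibration is good to about 2 mm. A picture is of the moment at which its call begins.
- ctrl.sign_off(): hands the job in; it is judged then, once.
The state is a dict: "t": time; "joints": joint angles; "qd": joint speeds; "joint_efforts": joint torques, N m; "position": TCP position; "ee_rot": TCP orientation; "contact_force": force on the tool from outside, world axes, zero at the start; "wrist_torque": the same for the moment, N m; "width": finger opening in mm; "grip_force": force on a finger pad.
Only numpy, scipy, OpenCV 4.12 (cv2) and the standard library are available. Lean on these libraries where they do the work, as an engineer would, in place of code of your own. Each camera call takes 0.05 s, during which the arm holds its last target. There are 200 camera calls.

## Working session

There is one attempt and no reset: what is moved stays moved. The work goes in short steps, Python scripts to look and compute and a tool call to move; the robot and the scene stay as the last step left them, time stands still between calls to the robot, and variables do not carry over. Pictures are saved under pics/ and viewed, at most 10 in all, crops included, and the job is handed in when it is done.

Besides the shell and the picture viewer there is one more tool, called after ">>>" as name(argument=value, ...), one argument or row to a line, values as JSON. apply_moves: Moves the arm, as the interface text tells. Its arguments: {"type":"object","properties":{"plan":{"type":"array","items":{"type":"array","items":{"type":"array","items":{"type":"number"}}}}},"required":["plan"]}

```bash
ls; mkdir -p pics
cat > h.py <<'E'
import numpy as np, cv2
from plant import sensors, camera, ctrl
def pts(c):
    h,w=c["range_z"].shape
    u,v=np.meshgrid(np.arange(w),np.arange(h))
    K=np.array([[c["fx"],0,c["cx"]],[0,c["fy"],c["cy"]],[0,0,1.]])
    xy=cv2.undistortPoints(np.stack([u,v],-1).reshape(-1,1,2).astype(np.float64),K,np.array([c["k1"],0,0,0.])).reshape(h,w,2)
    z=c["range_z"]
    P=np.concatenate([xy*z[...,None],z[...,None]],-1)
    T=np.array(c["cam_to_world"])
    W=P@T[:3,:3].T+T[:3,3]
    W[z==0]=np.nan
    return W
E
python3 - <<'E'
from h import *
for n in ("scene","top"):
    c=camera(n); cv2.imwrite(f"pics/{n}0.png",c["color"]); np.savez(f"{n}0.npz",W=pts(c),C=c["color"])
    print(n,c["fx"],c["k1"],np.round(c["cam_to_world"],2).tolist())
print(sensors.sense())
E
```

```text
pics
scene 487.0969608582337 -0.020879985577919747 [[-0.65, 0.43, -0.62, 1405.43], [0.76, 0.4, -0.52, 727.81], [0.02, -0.81, -0.59, 886.0], [0.0, 0.0, 0.0, 1.0]]
top 440.3725654896464 -0.08769685258267346 [[-0.01, -1.0, 0.08, 453.51], [-1.0, 0.01, 0.0, 7.89], [-0.0, -0.08, -1.0, 1371.9], [0.0, 0.0, 0.0, 1.0]]
{'t': 0.1, 'joints': array([-1.33450617e+00,  2.07324275e-01,  1.54281744e+00,  1.59519464e-06,
        1.39349647e+00, -1.50502025e-01]), 'qd': array([ 0.00166539, -0.00168283, -0.00381072,  0.00117356, -0.00039364,
        0.00041288]), 'joint_efforts': array([-9.92156383e-04, -3.71866465e+01, -2.82293719e+01,  6.99446420e-02,
        3.11378203e-02, -4.61130526e-05]), 'position': array([ 216.72537463, -531.8414535 ,  223.20984502]), 'ee_rot': array([-3.08101901e+00, -6.03398184e-01,  1.35229600e-04]), 'contact_force': array([-0.64290125, -0.07621209,  0.12266467]), 'wrist_torque': array([ 0.01326722, -0.04281417,  0.01239192]), 'grip_force': 0.0, 'width': 93.94914101145001}
```

View pics/top0.png

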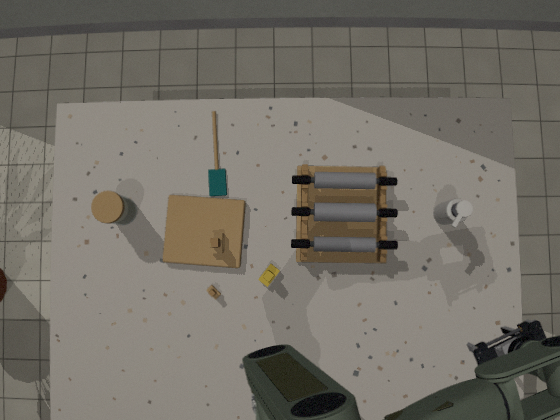

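View pics/scene0.png

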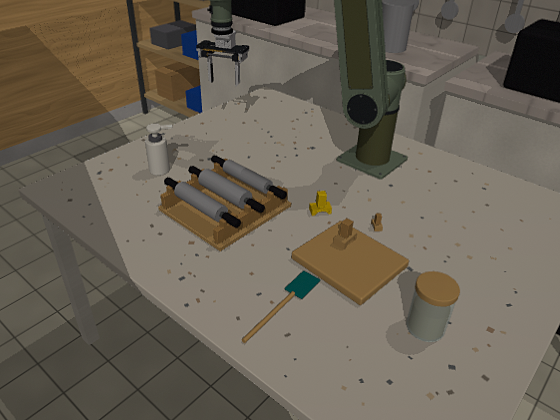

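Top view: three scraper-like things. The tan one is on the board at (217,242), a yellow one is at (270,275), and a small tan one is on the counter at (214,291). The tan one on the board is meant, since it is not yellow and is the larger of the two left. The pins run across the picture at rows 181, 212 and 244. The scene view agrees, with the scraper at (345,233), the yellow one at (321,203) and the small one at (377,221).

Run:
```python
from h import *
t=np.load("top0.npz"); W,C=t["W"],t["C"]
s=np.load("scene0.npz"); SW,SC=s["W"],s["C"]
a=cv2.resize(C[215:310,190:300],None,fx=3.6,fy=3.6,interpolation=cv2.INTER_CUBIC)
b=cv2.resize(SC[180:260,290:400],None,fx=3.6,fy=3.6,interpolation=cv2.INTER_CUBIC)
h=max(len(a),len(b)); pad=lambda i:np.vstack([i,np.zeros((h-len(i),i.shape[1],3),np.uint8)])
cv2.imwrite("pics/crop1.png",np.hstack([pad(a),pad(b)]))
# pins
for r in (181,212,244):
    for (c0,c1) in((320,335),(335,350),(350,365)):
        B=W[r-14:r+15,c0:c1].reshape(-1,3); B=B[B[:,2]>80]
        z=np.median(np.sort(B[:,2])[-30:]); print(r,c0,"ytop",z.round(1),"x med",np.median(B[:,0]).round(1),"xr",np.percentile(B[:,0],[2,98]).round(1),"y",B[:,1].mean().round(1))
# stand barrel by circle fit from both
# board scraper, both views
for name,w in(("top",W),("scene",SW)):
    m=(w[...,0]>350)&(w[...,0]<620)&(w[...,1]>60)&(w[...,1]<400)
    for lo,hi in((82,105),(45,56)):
        B=w[m&(w[...,2]>lo)&(w[...,2]<hi)]
        print(name,lo,len(B))
        if len(B)>5:
            r=cv2.minAreaRect(B[:,:2].astype(np.float32)); print(r,B.mean(0).round(1),np.median(B[:,2]))
    B=w[m&(w[...,2]>22)&(w[...,2]<32)]; print("board z",np.median(B[:,2]) if len(B) else None)
```

```text
181 320 ytop 101.2 x med 664.5 xr [643.6 688.3] y -126.6
181 335 ytop 101.5 x med 662.4 xr [642.7 687.8] y -170.9
181 350 ytop 101.0 x med 661.7 xr [641.9 687.4] y -215.2
212 320 ytop 104.7 x med 570.3 xr [545.8 595.5] y -124.3
212 335 ytop 103.9 x med 567.6 xr [544.9 595.3] y -168.2
212 350 ytop 103.5 x med 566.9 xr [542.  594.7] y -211.9
244 320 ytop 98.1 x med 475.5 xr [457.9 496.1] y -122.9
244 335 ytop 97.4 x med 474.8 xr [454.4 495.5] y -166.7
244 350 ytop 98.1 x med 474.0 xr [453.7 494.8] y -210.1
top 82 81
((485.335205078125, 205.3773193359375), (23.64520835876465, 23.481861114501953), 89.26426696777344) [485.2 204.9  96.1] 97.11781358802591
top 45 165
((483.7735900878906, 205.9088897705078), (60.229984283447266, 37.30632781982422), 0.7008145451545715) [484.8 203.2  50. ] 50.029317012656975
board z 26.986788630535102
scene 82 97
((487.02008056640625, 208.1320037841797), (25.677631378173828, 29.850971221923828), 89.63570404052734) [489.6 209.8  92.6] 94.40403278887823
scene 45 145
((436.27581787109375, 154.30099487304688), (208.24595642089844, 65.94993591308594), 47.222740173339844) [486.6 199.6  49.6] 49.61347056020986
board z 26.804656460741626
```

View pics/crop1.png

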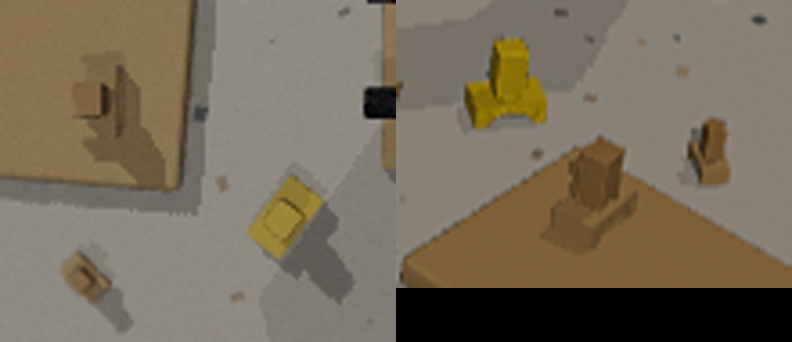

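The crop confirms it: the tan scraper at (90,100) is larger than the small tan one at (85,277), and the yellow one at (285,217) is excluded. The +x pin's top reads about 101 mm, which makes it the 50 mm barrel (middle 56, -x 44). I'll pinch across x so the fingers centre the scraper across the hollow.

>>> apply_moves(
  plan=[
    [[-1,0,0,0,-6.8],[-1,0,0,0,-6.8],[-1,0,0,0,-6.8],[-1,0,0,0,-6.8],[-1,0,0,0,-6.8],[-1,0,0,0,-6.8],[-1,0,0,0,-6.8],[-1,0,0,0,-6.8]],
  ],
)

```text
t: 0.77
position: [216.8, -532.0, 223.5]
ee_rot: [-2.459, -1.953, -0.001]
contact_force: [0.3, -1.4, -0.4]
width: 94.1
grip_force: 0.0
```

>>> apply_moves(
  plan=[
    [[-1,0,0,0,-6.8],[-1,0,0,0,-6.7],[-1,3.7,1.3,0,0],[-1,3.7,1.3,0,0],[-1,3.7,1.3,0,0],[-1,3.7,1.3,0,0],[-1,3.7,1.3,0,0],[-1,3.7,1.3,0,0]],
  ],
)

```text
t: 1.43
position: [294.6, -308.3, 223.7]
ee_rot: [-2.221, -2.221, -0.001]
contact_force: [0.1, -0.1, -0.0]
width: 94.1
grip_force: 0.0
```

>>> apply_moves(
  plan=[
    [[-1,3.7,1.3,0,0],[-1,3.7,1.3,0,0],[-1,3.7,1.3,0,0],[-1,3.7,1.3,0,0],[-1,3.7,1.3,0,0],[-1,3.7,1.3,0,0],[-1,3.7,1.3,0,0],[-1,3.7,1.3,0,0]],
  ],
)

```text
t: 2.1
position: [398.2, -12.3, 224.1]
ee_rot: [2.22, 2.222, 0.0]
contact_force: [-0.2, -0.7, -0.3]
width: 94.0
grip_force: 0.0
```

>>> apply_moves(
  plan=[
    [[-1,3.0,1.3,0,0],[-1,3.0,1.3,0,0],[-1,3.0,1.3,0,0],[-1,3.0,1.3,0,0],[-1,0,0,0,0],[-1,0,0,0,0],[-1,0,0,0,0],[-1,0,0,0,0]],
  ],
)

```text
t: 2.77
position: [449.6, 104.7, 223.9]
ee_rot: [-2.221, -2.221, 0.002]
contact_force: [-0.1, 0.2, -0.2]
width: 94.1
grip_force: 0.0
```

Run:
```python
from h import *
from scipy.optimize import least_squares
from scipy.spatial.transform import Rotation as R
t=np.load("top0.npz"); W,C=t["W"],t["C"]
for r in (181,212,244):
    B=W[r-14:r+15,318:370].reshape(-1,3); B=B[B[:,2]>82]
    f=lambda p:np.hypot(B[:,0]-p[0]-p[1]*(B[:,1]+172),B[:,2]-p[2])-p[3]
    p=least_squares(f,[B[:,0].mean(),0,75,25],loss="soft_l1").x; print(r,p.round(3))
# barrel ends along y
for r in (181,212,244):
    row=C[r-2:r+3,285:405].mean((0,2)); d=np.diff(row); print(r,[(285+i,int(row[i])) for i in range(0,120,4)])
c=camera("wrist"); cv2.imwrite("pics/w1.png",c["color"]); w=pts(c)
m=(abs(w[...,0]-485)<60)&(abs(w[...,1]-205)<60)
for lo,hi in((90,105),(45,60)):
    B=w[m&(w[...,2]>lo)&(w[...,2]<hi)]; print(len(B),B.mean(0) if len(B) else 0, cv2.minAreaRect(B[:,:2].astype(np.float32)) if len(B)>5 else 0)
    if len(B): print(np.percentile(B,[1,99],axis=0))
s=sensors.sense(); print(s["t"],s["position"],R.from_rotvec(s["ee_rot"]).as_matrix().round(3),s["joints"],s["contact_force"])
```

```text
181 [6.6580e+02 2.4000e-02 7.4679e+01 2.4560e+01]
212 [5.70515e+02 2.80000e-02 7.43730e+01 2.77660e+01]
244 [4.75263e+02 3.10000e-02 7.51000e+01 2.11240e+01]
181 [(285, 138), (289, 138), (293, 9), (297, 12), (301, 15), (305, 14), (309, 19), (313, 52), (317, 100), (321, 100), (325, 101), (329, 101), (333, 101), (337, 103), (341, 102), (345, 102), (349, 102), (353, 102), (357, 102), (361, 104), (365, 104), (369, 105), (373, 104), (377, 41), (381, 12), (385, 14), (389, 11), (393, 17), (397, 98), (401, 137)]
212 [(285, 138), (289, 137), (293, 14), (297, 14), (301, 17), (305, 15), (309, 16), (313, 47), (317, 106), (321, 106), (325, 104), (329, 106), (333, 106), (337, 106), (341, 107), (345, 107), (349, 107), (353, 109), (357, 108), (361, 109), (365, 109), (369, 108), (373, 109), (377, 39), (381, 16), (385, 15), (389, 12), (393, 12), (397, 58), (401, 130)]
244 [(285, 138), (289, 138), (293, 17), (297, 17), (301, 19), (305, 18), (309, 10), (313, 48), (317, 94), (321, 93), (325, 93), (329, 92), (333, 94), (337, 94), (341, 94), (345, 93), (349, 94), (353, 106), (357, 104), (361, 103), (365, 103), (369, 103), (373, 103), (377, 43), (381, 16), (385, 18), (389, 14), (393, 18), (397, 42), (401, 123)]
808 [484.1243974  205.71453692  97.40619895] ((484.353271484375, 206.10694885253906), (26.027435302734375, 24.33827781677246), 0.5182172060012817)
[[471.49696198 193.96384329  90.90160207]
 [496.88281896 218.06689591  99.32097856]]
1193 [481.6137558  203.37578301  50.79876775] ((484.62347412109375, 205.83065795898438), (61.63225173950195, 35.89287185668945), 1.0196526050567627)
[[454.05774733 187.76456504  46.88218895]
 [515.13093179 223.22731237  52.65899825]]
2.8167 [449.72183991 104.5815209  224.04106406] [[ 0.001  1.    -0.001]
 [ 1.    -0.001 -0.   ]
 [-0.    -0.001 -1.   ]] [ 4.09174642e-02 -3.87355294e-02  1.80699198e+00 -3.23102402e-04
  1.37391695e+00  4.16845642e-02] [-0.08213742 -0.43770536 -0.10776889]
```

>>> apply_moves(
  plan=[
    [[-1,3.4,1.2,0,0],[-1,3.4,1.2,0,0],[-1,3.3,1.1,0,0],[-1,0,0,3.0,0],[-1,0,0,3.0,0],[-1,0,0,3.0,0],[-1,0,0,2.0,0],[-1,0,0,0,0]],
  ],
)

```text
t: 3.48
position: [480.9, 204.5, 109.4]
ee_rot: [-2.219, -2.217, 0.014]
contact_force: [0.1, 0.2, 0.0]
width: 94.0
grip_force: 0.0
```

>>> apply_moves(
  plan=[
    [[-1,0,0,1.5,0],[-1,0,0,1.5,0],[-1,0,0,0.7,0],[-1,0,0,0,0],[-1,0,0,0,0],[-1,0,0,0,0],[-1,0,0,0,0],[-1,0,0,0,0]],
  ],
)

```text
t: 4.15
position: [485.9, 207.0, 78.4]
ee_rot: [2.22, 2.222, 0.003]
contact_force: [0.6, 0.5, 0.1]
width: 94.3
grip_force: 0.0
```

>>> apply_moves(
  plan=[
    [[-1,-0.1,-0.15,0.3,0],[-1,0,0,0,0],[0,0,0,0,0],[0.3,0,0,0,0],[0.5,0,0,0,0],[1,0,0,0,0],[1,0,0,0,0],[1,0,0,0,0]],
  ],
)

```text
t: 4.82
position: [483.6, 205.8, 74.2]
ee_rot: [-2.22, -2.223, -0.0]
contact_force: [-0.2, -0.1, 0.2]
width: 57.1
grip_force: 0.0
```

>>> apply_moves(
  plan=[
    [[1,0,0,0,0],[1,0,0,0,0],[1,0,0,0,0],[1,0,0,0,0],[1,0,0,0,0],[1,0,0,0,0],[1,0,0,0,0],[1,0,0,0,0]],
  ],
)

```text
t: 5.48
position: [483.6, 205.8, 74.2]
ee_rot: [-2.22, -2.223, -0.0]
contact_force: [0.6, -0.7, -0.9]
width: 26.2
grip_force: 30.0
```

>>> apply_moves(
  plan=[
    [[1,0,0,-1,0],[1,0,0,-3,0],[1,0,0,-3,0],[1,0,0,-3,0],[1,0,0,-3,0],[1,-3,1.5,0,0],[1,-3,1.5,0,0],[1,-3,1.5,0,0]],
  ],
)

```text
t: 6.15
position: [529.3, 115.3, 206.1]
ee_rot: [2.217, 2.224, 0.003]
contact_force: [0.2, 0.8, -1.0]
width: 25.7
grip_force: 30.0
```

>>> apply_moves(
  plan=[
    [[1,-3,1.5,0,0],[1,-3,1.5,0,0],[1,-3,1.5,0,0],[1,-3,1.5,0,0],[1,-3,1.5,0,0],[1,-3,1.5,0,0],[1,-3,1.5,0,0],[1,-3,1.5,0,0]],
  ],
)

```text
t: 6.82
position: [649.2, -125.5, 204.6]
ee_rot: [-2.22, -2.222, 0.0]
contact_force: [1.2, 0.4, -1.1]
width: 25.9
grip_force: 30.0
```

>>> apply_moves(
  plan=[
    [[1,-3,1,0,0],[1,-2,0.5,0,0],[1,0,0,0,1.5],[1,0,0,0,0],[1,0,0,0,0],[1,0,0,0,0],[1,0,0,0,0],[1,0,0,0,0]],
  ],
)

```text
t: 7.48
position: [663.9, -173.1, 204.5]
ee_rot: [-2.248, -2.195, -0.0]
contact_force: [0.1, 0.1, -1.7]
width: 25.8
grip_force: 30.0
```

Run:
```python
from h import *
from scipy.optimize import least_squares
s=sensors.sense(); print(s["t"],s["position"],s["ee_rot"],s["contact_force"],s["width"],s["grip_force"])
c=camera("wrist"); cv2.imwrite("pics/w2.png",c["color"]); w=pts(c); np.savez("w2.npz",W=w,C=c["color"])
for x0 in (665.5,570.5):
    B=w[(abs(w[...,0]-x0)<32)&(abs(w[...,1]+179)<80)&(w[...,2]>82)&(w[...,2]<107)]
    print(x0,len(B))
    if len(B)>200:
        f=lambda p:np.hypot(B[:,0]-p[0]-p[1]*(B[:,1]+179),B[:,2]-p[2])-p[3]
        print(least_squares(f,[x0,0,75,25],loss="soft_l1").x.round(3),B.mean(0))
```

```text
7.4833 [ 663.93729037 -173.06174359  204.48519519] [-2.24755876e+00 -2.19497624e+00 -4.16269714e-05] [ 0.07541554  0.10389515 -1.67432043] 25.775829680234175 29.976775646209717
665.5 4134
[6.65219e+02 2.80000e-02 7.48410e+01 2.48410e+01] [ 666.43460063 -135.31234603   95.38282275]
570.5 7562
[5.70103e+02 2.70000e-02 7.48750e+01 2.78770e+01] [ 575.86012052 -159.89651609   97.73608387]
```

View pics/w2.png

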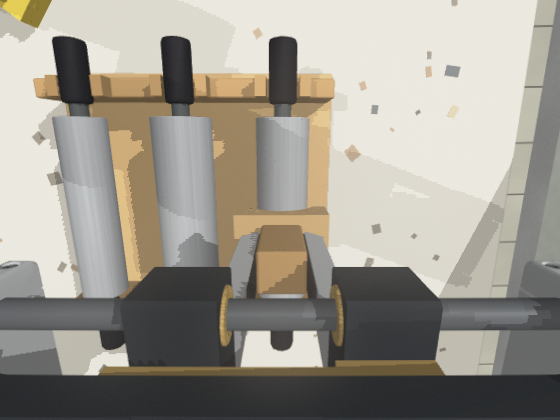

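The wrist view shows the scraper held upright at (281,250), in line with the +x pin at (282,160). That barrel fits a radius of 24.84 mm, so it is the 50 mm one. Next I check the scraper's x against the pin's in this same view.

Run:
```python
import numpy as np
w=np.load("w2.npz")["W"]
m=(abs(w[...,0]-664)<45)&(abs(w[...,1]+173)<25)
for lo,hi in((176,184),(158,176),(188,204),(204,232)):
    B=w[m&(w[...,2]>lo)&(w[...,2]<hi)]; print(lo,len(B))
    if len(B)>20: print(np.percentile(B,[1,50,99],axis=0).round(1).tolist())
```

```text
176 1766
[[634.3, -175.0, 176.6], [665.4, -159.5, 181.1], [695.4, -154.2, 182.8]]
158 362
[[634.8, -155.6, 159.6], [665.2, -154.8, 170.7], [695.6, -154.0, 175.7]]
188 667
[[640.9, -166.3, 188.3], [665.3, -161.2, 197.0], [688.9, -160.3, 203.9]]
204 3854
[[641.1, -183.3, 205.0], [664.8, -165.2, 227.6], [688.9, -160.3, 231.4]]
```

>>> apply_moves(
  plan=[
    [[1,-0.6,0.07,0,0],[1,0,0,1.5,0],[1,0,0,2,0],[1,0,0,1.5,0],[1,0,0,1,0],[1,0,0,0.3,0],[1,0,0,0,0],[1,0,0,0,0]],
  ],
)

```text
t: 8.2
position: [665.1, -180.3, 142.0]
ee_rot: [2.248, 2.193, 0.001]
contact_force: [-0.4, -0.1, -0.6]
width: 25.8
grip_force: 30.0
```

>>> apply_moves(
  plan=[
    [[1,0,0,0,0],[1,0,0,0,0],[1,0,0,0,0],[1,0,0,0.05,0],[1,0,0,0.05,0],[1,0,0,0,0],[1,0,0,0,0],[1,0,0,0,0]],
  ],
)

```text
t: 8.87
position: [664.5, -180.0, 140.2]
ee_rot: [-2.249, -2.193, 0.0]
contact_force: [-0.0, 0.8, -1.5]
width: 25.5
grip_force: 30.0
```

Contact is expected near z = 133.5, so I go down slowly from here.

>>> apply_moves(
  plan=[
    [[1,0,0,0.06,0],[1,0,0,0.06,0],[1,0,0,0.06,0],[1,0,0,0.06,0],[1,0,0,0.06,0],[1,0,0,0,0],[1,0,0,0,0],[1,0,0,0,0]],
  ],
)

```text
t: 9.53
position: [664.6, -180.1, 137.2]
ee_rot: [2.249, 2.193, 0.0]
contact_force: [-0.0, 1.1, -2.4]
width: 26.0
grip_force: 30.0
```

>>> apply_moves(
  plan=[
    [[1,0,0,0.04,0],[1,0,0,0.04,0],[1,0,0,0.04,0],[1,0,0,0.04,0],[1,0,0,0,0],[1,0,0,0,0],[1,0,0,0,0],[1,0,0,0,0]],
  ],
)

```text
t: 10.2
position: [664.6, -180.1, 135.6]
ee_rot: [2.249, 2.193, 0.0]
contact_force: [0.3, -0.1, -1.6]
width: 26.1
grip_force: 30.0
```

>>> apply_moves(
  plan=[
    [[1,0,0,0.03,0],[1,0,0,0.03,0],[1,0,0,0.03,0],[1,0,0,0,0],[1,0,0,0,0],[1,0,0,0,0],[1,0,0,0,0],[1,0,0,0,0]],
  ],
)

```text
t: 10.87
position: [664.6, -180.1, 134.8]
ee_rot: [2.249, 2.193, -0.0]
contact_force: [-0.6, 0.0, -1.8]
width: 25.8
grip_force: 30.0
```

>>> apply_moves(
  plan=[
    [[1,0,0,0.03,0],[1,0,0,0.03,0],[1,0,0,0.03,0],[1,0,0,0,0],[1,0,0,0,0],[1,0,0,0,0],[1,0,0,0,0],[1,0,0,0,0]],
  ],
)

```text
t: 11.53
position: [664.6, -180.1, 133.9]
ee_rot: [2.249, 2.193, 0.0]
contact_force: [-0.1, 0.7, -0.2]
width: 25.5
grip_force: 30.0
```

>>> apply_moves(
  plan=[
    [[1,0,0,0.02,0],[1,0,0,0.02,0],[1,0,0,0,0],[1,0,0,0,0],[1,0,0,0,0],[1,0,0,0,0],[1,0,0,0,0],[1,0,0,0,0]],
  ],
)

```text
t: 12.2
position: [664.6, -180.1, 133.7]
ee_rot: [2.249, 2.193, 0.0]
contact_force: [-1.7, 0.4, 1.6]
width: 26.0
grip_force: 30.0
```

In contact at z = 133.7, as the 50 mm barrel predicts. The pin pushes the tool toward -x, so I ease that way a little.

>>> apply_moves(
  plan=[
    [[1,0,-0.02,0,0],[1,0,-0.02,0,0],[1,0,0,0.02,0],[1,0,0,0,0],[1,0,0,0,0],[1,0,0,0,0],[1,0,0,0,0],[1,0,0,0,0]],
  ],
)

```text
t: 12.87
position: [664.5, -180.1, 133.6]
ee_rot: [2.249, 2.193, 0.001]
contact_force: [-0.3, 0.2, 2.5]
width: 25.9
grip_force: 30.0
```

>>> apply_moves(
  plan=[
    [[1,0,0,0.02,0],[1,0,0,0.01,0],[1,0,0,0,0],[1,0,0,0,0],[1,0,0,0,0],[1,0,0,0,0],[1,0,0,0,0],[1,0,0,0,0]],
  ],
)

```text
t: 13.53
position: [664.4, -180.1, 133.6]
ee_rot: [2.249, 2.193, 0.001]
contact_force: [-0.3, 1.5, 4.3]
width: 25.4
grip_force: 30.0
```

Run:
```python
from h import *
for i in range(4):
    s=sensors.sense(); print(s["t"],s["position"].round(2),s["contact_force"].round(2),s["wrist_torque"].round(3)); camera("top")
```

```text
13.5333 [ 664.42 -180.1   133.58] [-0.33  1.47  4.32] [ 0.077  0.167 -0.015]
13.5833 [ 664.43 -180.09  133.58] [-1.46  0.44  5.3 ] [ 0.091  0.172 -0.005]
13.6333 [ 664.42 -180.12  133.58] [-0.53  1.12  4.89] [ 0.094  0.124 -0.026]
13.6833 [ 664.44 -180.1   133.56] [-1.04  1.2   4.03] [0.133 0.141 0.003]
```

>>> apply_moves(
  plan=[
    [[1,0,-0.02,0,0],[1,0,0,0,0],[1,0,0,0,0],[1,0,0,0,0],[1,0,0,0,0],[1,0,0,0,0],[1,0,0,0,0],[1,0,0,0,0]],
  ],
)

```text
t: 14.4
position: [664.4, -180.1, 133.6]
ee_rot: [2.248, 2.193, 0.001]
contact_force: [-0.8, 1.1, 5.5]
width: 25.8
grip_force: 30.0
```

>>> apply_moves(
  plan=[
    [[1,0,0,0,0],[1,0,0,0,0],[1,0,0,0,0],[1,0,0,0,0],[1,0,0,0,0],[1,0,0,0,0],[1,0,0,0,0],[1,0,0,0,0]],
  ],
)

```text
t: 15.07
position: [664.4, -180.1, 133.6]
ee_rot: [2.248, 2.193, 0.001]
contact_force: [0.4, 0.5, 5.1]
width: 25.8
grip_force: 30.0
```

Run:
```python
from h import *
F=[]
for i in range(4):
    s=sensors.sense(); F.append(np.r_[s["contact_force"],s["wrist_torque"]]); camera("scene")
print(s["t"],s["position"].round(2),np.mean(F,0).round(2))
```

```text
15.2167 [ 664.4  -180.1   133.58] [-0.21  0.8   5.02  0.08  0.03 -0.01]
```

>>> apply_moves(
  plan=[
    [[1,0,0,-0.03,0],[1,0,0,0,0],[0.3,0,0,0,0],[0,0,0,0,0],[0,0,0,0,0],[0,0,0,0,0],[0,0,0,0,0],[0,0,0,0,0]],
  ],
)

```text
t: 15.93
position: [663.7, -180.0, 132.8]
ee_rot: [-2.249, -2.193, 0.0]
contact_force: [0.2, 0.9, 1.2]
width: 47.0
grip_force: 0.0
```

```bash
cat > m.py <<'E'
from h import *
import sys
s=sensors.sense(); print(s["t"],s["position"].round(2),s["contact_force"].round(2),s["width"])
for n in ("wrist","top"):
    c=camera(n); w=pts(c); np.savez(f"{n}_m.npz",W=w,C=c["color"]); 
    m=(abs(w[...,0]-665)<33)&(abs(w[...,1]+180)<19)
    for lo,hi in((107,114),(150,165)):
        B=w[m&(w[...,2]>lo)&(w[...,2]<hi)]
        if len(B)>10: print(n,lo,len(B),np.median(B[:,2]).round(2),cv2.minAreaRect(B[:,:2].astype(np.float32)),"dz/dx,dz/dy",np.linalg.lstsq(np.c_[B[:,:2]-B[:,:2].mean(0),np.ones(len(B))],B[:,2],rcond=None)[0].round(3))
    cv2.imwrite(f"pics/{n}_{sys.argv[1]}.png",c["color"])
E
python3 m.py a
```

```text
15.9333 [ 663.74 -180.03  132.82] [0.25 0.92 1.16] 46.95645447920268
wrist 107 2380 110.28 ((665.3104248046875, -179.77685546875), (36.77142333984375, 61.94793701171875), 89.0652847290039) dz/dx,dz/dy [-2.00000e-03 -1.10000e-02  1.10255e+02]
wrist 150 3234 157.1 ((664.7835083007812, -179.29299926757812), (24.198516845703125, 66.0019760131836), 88.33750915527344) dz/dx,dz/dy [-0.00000e+00 -5.00000e-02  1.57008e+02]
```

>>> apply_moves(
  plan=[
    [[-0.3,0,0.1,0,0],[-0.3,0,0,-0.5,0],[-0.3,0,0,-1,0],[-0.3,0,0,-2,0],[-0.3,0,0,-3,0],[-0.3,0,0,-3,0],[-0.3,0,0,-3,0],[-0.3,0,0,0,0]],
  ],
)

```text
t: 16.7
position: [668.8, -181.5, 268.7]
ee_rot: [2.238, 2.183, 0.01]
contact_force: [-0.1, -1.0, 1.1]
width: 61.3
grip_force: 0.0
```

>>> apply_moves(
  plan=[
    [[-0.3,0,-3,0,0],[-0.3,0,-3,0,0],[-0.3,0,-3,0,0],[-0.3,0,-3,0,0],[-0.3,0,-3,0,0],[-0.3,0,0,0,0],[-0.3,0,0,0,0],[-0.3,0,0,0,0]],
  ],
)

```text
t: 17.37
position: [515.9, -176.6, 259.3]
ee_rot: [2.248, 2.192, 0.002]
contact_force: [0.9, -0.6, 0.4]
width: 61.3
grip_force: 0.0
```

```bash
python3 m.py b
python3 - <<'E'
from h import *
c=camera("scene"); cv2.imwrite("pics/scene_end.png",c["color"])
E
```

```text
17.3667 [ 515.9  -176.63  259.26] [ 0.93 -0.64  0.44] 61.297140278384184
wrist 107 969 110.2 ((664.4164428710938, -179.610595703125), (36.055660247802734, 63.17147445678711), 88.89881896972656) dz/dx,dz/dy [ 0.00000e+00 -1.00000e-03  1.10195e+02]
wrist 150 813 156.9 ((664.2471313476562, -179.50909423828125), (23.70351791381836, 27.061588287353516), 88.52681732177734) dz/dx,dz/dy [ 6.30000e-02 -4.20000e-02  1.56468e+02]
top 107 111 110.41 ((665.5482788085938, -180.1238250732422), (35.11518478393555, 59.834835052490234), 88.56571197509766) dz/dx,dz/dy [-1.20000e-02 -1.80000e-02  1.10323e+02]
top 150 84 155.38 ((665.416259765625, -179.80897521972656), (22.779905319213867, 26.236135482788086), 89.3463363647461) dz/dx,dz/dy [-4.00000e-03  1.80000e-02  1.55625e+02]
```

View pics/scene_end.png

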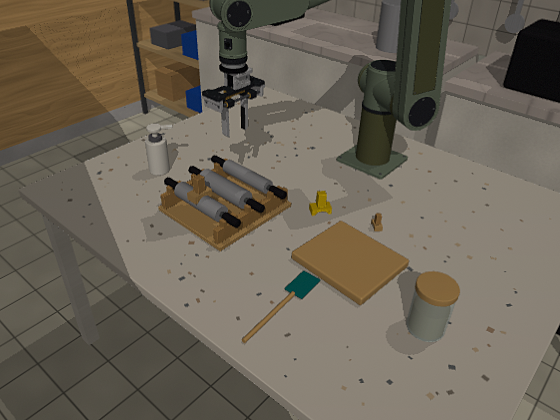

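The picture shows the scraper upright on the +x pin at (198,185), with everything else where it was. The top of its block is level at 110.3 mm, which is the bedded height for the 50 mm barrel.

```bash
python3 -c "
from plant import ctrl
print(ctrl.sign_off())"
```

```text
the job is handed in; nothing more can be done
None
```

The scraper is bedded upright on the 50 mm barrel (the +x pin), pressed there at about 5–6 N and released, and the job is handed in; I picked that barrel from camera measurements and tried the scraper on it alone.

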